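# Spin the specimen turntable and brake it on its mark

## Task

With the closed fingers, give one of the two pegs on the specimen turntable a single flick so that the disc spins freely anticlockwise (seen from above), and leave it untouched for at least two full turns. Then, while it still turns, brake it with a fingertip on the disc so that it stops, first time, with the white mark on its rim within 2 cm of the fixed pointer; finish with the fingertip still resting lightly on the disc, holding it there. Do not grip or lift anything, touch the specimen mount, or move the things around the turntable.

Things in the scene. Friction and masses are not known exactly. Their poses are not given: they have to be found in the camera images.
- disc (a joint): Level aluminium disc, 220 mm across, 12 mm thick, free on a vertical axis. Value in rad, counted over many turns, growing anticlockwise from above; 0 and every whole turn put the mark at the pointer. Starts at rest between -2.6 and -1.6. Inertia 0.007 kg m2, no motor or detent: left alone its speed halves in 4 to 5 s, and once under 1 rad/s it may not make another turn. A few newtons of a finger stop it almost at once.
- disc_centre (a point): Fixed point on the disc's axis, level with the disc's flat top face, 54 mm above the bench. Its x axis points away from the pointer. The stand and the pointer are fixed to the bench. Between 73 mm and 110 mm from the axis the top face is a bare, level, thin dark rubber band: room for a fingertip.
- mark (a point): Outer end of the white mark: a flush radial stripe 32 mm long and 10 mm wide on the dark band at the rim, on the side of the mount's white label; this point is 106 mm from the axis, at the height of the top face. It turns with the disc.
- pointer_tip (a point): Tip of the fixed dark steel wedge pointer (43 mm long, 34 mm wide at its far end, top 56 mm above the bench) that stands on a post beside the rim. The tip is 117 mm from the axis, level with the disc's top, so the mark's point passes 11 mm from it at best.
- peg_a (a point): Middle (half-way up) of one of the two upright steel pegs on the disc: 12 mm diameter, 24 mm tall above the disc's top face, 62 mm from the axis, a quarter turn from the mark. It turns with the disc. Pushing it sideways spins the disc.
- peg_b (a point): Middle of the other peg, the same, opposite to peg_a across the axis.
- mount: Specimen mount with a black beetle, clipped to the middle of the disc: 76 x 44 mm, 9 mm thick, lying on the disc's top face, long side pointing to the mark, low clips within 29 mm of its long centre line; origin at the centre of its underside. Fragile: not to be touched.
- stand: The grey stand under the disc, with pointer, disc and all that it carries; fixed to the bench; origin on the axis at bench height; its -x axis points to the pointer.
- wash_bottle: Bystander: white plastic wash bottle, 60 mm diameter, 140 mm tall; origin under its centre.
- lens_cap: Bystander: black round lens cap, 54 mm diameter, 12 mm tall; origin under its centre.
- specimen_jar: Bystander: glass specimen jar with black lid, 48 mm diameter, 60 mm tall; origin under its centre.
- forceps: Bystander: steel forceps lying flat, 160 mm long along its x axis, 20 mm wide, 10 mm high; origin under its middle.

How it is judged:
By the outcome, as a careful person would: the job done as asked, in the order asked, and still so for the second after the job is handed in, while the arm keeps its last pose, push and grip.
It also fails if it takes over 64 s, if anything falls off the work surface, if the arm or the gripper's body presses on something with over 40 N, if the wrist force passes 120 N, or if a joint passes its speed limit or range.

## Robot

A 6-joint arm with a two-finger parallel gripper is mounted at the origin on the work surface. World frame = base frame: x ahead of the robot, y to its left, z up, the work surface at z = 0. Lengths are in mm, angles in degrees, forces in N, time in s.
With the tool pointing down it reaches from about 425 to 925 mm from the base axis. Payload 12.5 kg.
Tool frame: the origin (TCP) lies on the mounting face of the last link; the fingertips stand 173 mm ahead of it and the grasp point (between the pads) lies ctrl.tcp_to_grasp ahead of it (ctrl.tcp_to_grasp is the distance from the TCP to the grasp point, in mm); z points along the fingers, y is the line along which they close (so a half turn about z gives the same grasp; the last joint's range is limited). The gripper opens to 85 mm and grips with 20 to 120 N. Pads are 22 mm wide; open, the fingers measure 114 mm over their backs; the gripper's body (76 mm by 85 mm) begins 54 mm behind the grasp point. The pads swing forward as they close: fully open they stand 13 mm farther back than shut.
Start: joints at [-81.91, 28.126, 89.318, -0, 62.55, -6.05], TCP at [152.709, -606.057, 404.727] pointing down, gripper open.
Joint ranges: [-177.58, 177.58], [-47.91, 125.51], [2.72, 160], [-65.01, 245.01], [3.68, 167.84], [-153.87, 153.87]. Speed limits (degrees/s): [127.2, 127.2, 159.86, 180, 180, 180].

## Interface

Orientations are given as [roll, pitch, yaw] about the fixed x, y, z axes, in that order (R = Rz(yaw) Ry(pitch) Rx(roll)).
In Python, from workcell import ctrl, get_image gives the robot as it stands.
- The arm moves only by the tool apply_moves, never from a script. Its argument "commands" is one flat list of numbers, 5 for each row, row after row: the finger opening in mm, from 0 to 85.4, then the shift along the world's x, y, z in mm, then the turn about the world's z in degrees. A call has 1 to 8 rows; each row is the pose to reach, as a shift and turn from the pose commanded when the call began; what a row does not reach only later rows make up. A row lasts 1/10 s, in which the tool goes at most 50 mm and 8.59 degrees, less where a joint would pass 70% of its speed; a pose out of reach is approached as far as the arm can. A call with a gripper value outside its range is refused whole. The fingers move at their own pace and stop on an object; "newtons" is the grip in N (left out, the last holds). Time passes only in rows, so rows that repeat a pose let the fingers close. It gives the time, the measured TCP pose, the force, the opening and the grip force at its end, in the units of the state.
- ctrl.observe(): the state, without advancing time (a new reading comes with each control period).
- get_image(name): name is "side" or "top"; returns a dict with "color" (480x640x3 uint8, blue, green, red), "intrinsics" (3x3 intrinsics, pixels), "pose" (4x4, takes a point from camera to world coordinates). Camera axes: x right, y up, looking along -z (the intrinsics and any distortion apply to the point x, -y, -z); pixel columns grow to the right and rows downward; lengths in mm; the calibration is good to about 2 mm. A picture is of the moment at which its call begins. There is no depth.
- ctrl.job_done(): hands the job in; it is judged then, once.
The state is a dict: "time": time; "qpos": joint angles; "dq": joint speeds; "joint_efforts": joint torques, N m; "tcp_pos": TCP position; "orientation": TCP orientation; "contact_force": force on the tool from outside, world axes, zero at the start; "torque": the same for the moment, N m; "opening": opening from 0.0 (shut) to 1.0 (fully open); "grasp_force": force on a finger pad.
Only numpy, scipy, OpenCV 4.12 (cv2) and the standard library are available. Lean on these libraries where they do the work, as an engineer would, in place of code of your own. Each camera call takes 0.05 s, during which the arm holds its last target. There are 200 camera calls.

## Working session

There is one attempt and no reset: what is moved stays moved. The work goes in short steps, Python scripts to look and compute and a tool call to move; the robot and the scene stay as the last step left them, time stands still between calls to the robot, and variables do not carry over. Pictures are saved under pics/ and viewed, at most 10 in all, crops included, and the job is handed in when it is done.

Besides the shell and the picture viewer there is one more tool, called after ">>>" as name(argument=value, ...) on one line, values as JSON. apply_moves: Moves the arm, as the interface text tells. Its arguments: {"type":"object","properties":{"commands":{"type":"array"},"newtons":{"type":"number"}},"required":["commands"]}

```bash
mkdir -p pics; ls
python3 - <<'E'
from workcell import ctrl,get_image
import cv2
for n in("top","side"):
    d=get_image(n);cv2.imwrite(f"pics/{n}0.png",d["color"]);print(n,d["intrinsics"],d["pose"])
print(ctrl.observe(),ctrl.tcp_to_grasp)
E
```

```text
pics
top [[448.32548616   0.         323.74173892]
 [  0.         448.32548616 239.63572881]
 [  0.           0.           1.        ]] [[-1.89444489e-02  9.95880351e-01 -8.86760059e-02  3.83935780e+02]
 [-9.99791790e-01 -1.95418227e-02 -5.87320921e-03  1.43857850e+01]
 [-7.58190443e-03  8.85462780e-02  9.96043208e-01  1.17983880e+03]
 [ 0.00000000e+00  0.00000000e+00  0.00000000e+00  1.00000000e+00]]
side [[462.60326462   0.         318.65620166]
 [  0.         462.60326462 236.93030726]
 [  0.           0.           1.        ]] [[-9.80444073e-01  1.44187637e-01 -1.33937842e-01  2.89831826e+02]
 [-1.96573036e-01 -6.84992952e-01  7.01529541e-01  8.74523159e+02]
 [ 9.40540897e-03  7.14139049e-01  6.99940681e-01  9.30915615e+02]
 [ 0.00000000e+00  0.00000000e+00  0.00000000e+00  1.00000000e+00]]
{'time': 0.1, 'qpos': array([-8.19115599e+01,  2.81612743e+01,  8.93481027e+01, -1.32454383e-03,
        6.25505544e+01, -6.04934147e+00]), 'dq': array([-0.00474351, -0.1675126 , -0.08103259,  0.06588263, -0.0109267 ,
       -0.06154105]), 'joint_efforts': array([ 3.97368829e-03, -6.19444513e+01, -2.62023139e+01, -4.60086284e-06,
        2.92278863e-03,  2.88913256e-06]), 'tcp_pos': array([ 152.68598261, -606.0259556 ,  404.1709612 ]), 'orientation': array([-1.79940279e+02, -5.14761752e-03,  1.41383900e+01]), 'contact_force': array([-0.27792022,  0.32443152, -0.51535521]), 'torque': array([ 0.01282526, -0.03675256,  0.01919063]), 'grasp_force': 0.0, 'opening': 1.0025378793080455} 154.70000000000002
```

View pics/top0.png

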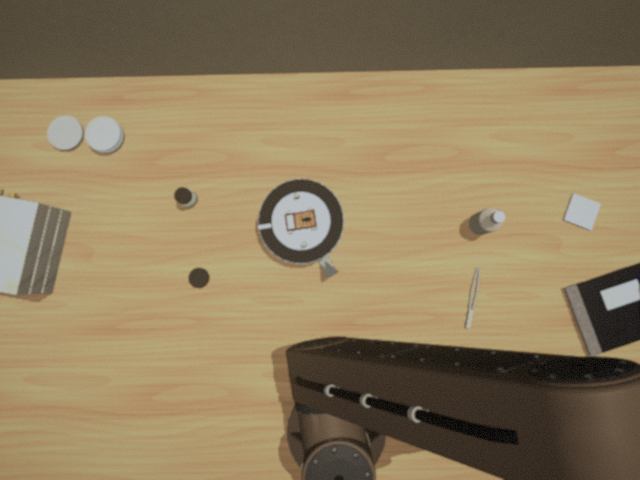

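View pics/side0.png

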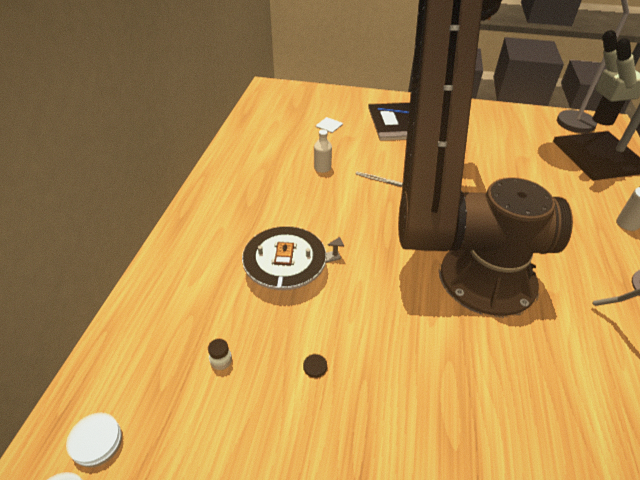

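The top view shows the disc centred near (301,222), the white mark on the left rim at (264,226), the pegs near (297,197) and (304,245), and the pointer tip at about (323,261). The side view shows the disc at (285,256), with the bottle, jar, cap and forceps all well clear of it.

```bash
cat > h.py <<'E'
from workcell import ctrl,get_image
import cv2,numpy as np
def ray(d,u,v,z):
    K=d["intrinsics"];P=d["pose"]
    c=np.array([(u-K[0,2])/K[0,0],-(v-K[1,2])/K[1,1],-1.])
    r=P[:3,:3]@c;o=P[:3,3];return o+r*(z-o[2])/r[2]
def proj(d,p):
    P=d["pose"];K=d["intrinsics"];c=P[:3,:3].T@(np.asarray(p,float)-P[:3,3])
    return np.array([K[0,2]+K[0,0]*c[0]/-c[2],K[1,2]-K[1,1]*c[1]/-c[2]])
E
python3 - <<'E'
from h import *
for n,box in(("top",(245,165,355,275)),("side",(235,215,330,300))):
    d=get_image(n);im=d["color"];x0,y0,x1,y1=box
    g=im.max(2)[y0:y1,x0:x1]; m=(g<70).astype(np.uint8)
    k,l,s,c=cv2.connectedComponentsWithStats(m)
    i=1+np.argmax(s[1:,4]);cn=max(cv2.findContours((l==i).astype(np.uint8),cv2.RETR_EXTERNAL,cv2.CHAIN_APPROX_NONE)[0],key=len)[:,0]+[x0,y0]
    w=np.array([ray(d,u,v,54)[:2] for u,v in cv2.convexHull(cn.astype(np.int32))[:,0]],np.float32)
    for it in range(5):
        A=np.c_[2*w,np.ones(len(w))];s=np.linalg.lstsq(A,(w**2).sum(1),rcond=None)[0];r=np.sqrt(s[2]+s[:2]@s[:2])
        e=np.hypot(*(w-s[:2]).T)-r;w=w[abs(e)<max(3,1.5*e.std())]
    print(n,"centre",s[:2],"r",r,len(w)); c=s[:2]
    # ring profile of brightness at r=92
    for R in(92,102): 
        b=[]
        for a in range(0,360,3):
            u,v=proj(d,[c[0]+R*np.cos(np.radians(a)),c[1]+R*np.sin(np.radians(a)),54]);b.append(cv2.getRectSubPix(im.max(2),(1,1),(float(u),float(v)))[0,0])
        b=np.array(b,float);t=b>110;print(R,[(i*3,int(b[i])) for i in np.where(t)[0]])
    u,v=proj(d,[*c,54]).astype(int);cv2.imwrite(f"pics/{n}c.png",cv2.resize(im[v-60:v+60,u-70:u+70],None,fx=5,fy=5,interpolation=cv2.INTER_CUBIC));print("crop origin",u-70,v-60)
E
```

```text
top centre [534.10579801  78.43710468] r 102.25160182945167 38
92 [(np.int64(96), 183), (np.int64(99), 185)]
102 [(np.int64(96), 184), (np.int64(99), 180)]
crop origin 230 160
side centre [538.05241838  53.29572188] r 7.717807324159483 4
92 [(np.int64(60), 112), (np.int64(63), 164), (np.int64(66), 201), (np.int64(69), 209), (np.int64(72), 235), (np.int64(75), 240), (np.int64(78), 240), (np.int64(81), 247), (np.int64(84), 241), (np.int64(87), 243), (np.int64(90), 244), (np.int64(93), 243), (np.int64(96), 241), (np.int64(99), 241), (np.int64(102), 242), (np.int64(105), 246), (np.int64(108), 244), (np.int64(111), 245), (np.int64(114), 242), (np.int64(117), 244), (np.int64(120), 241), (np.int64(123), 247), (np.int64(126), 235), (np.int64(129), 233), (np.int64(132), 215), (np.int64(135), 187), (np.int64(138), 155), (np.int64(141), 135), (np.int64(219), 118), (np.int64(222), 142), (np.int64(225), 169), (np.int64(228), 195), (np.int64(231), 212), (np.int64(234), 214), (np.int64(237), 221), (np.int64(240), 233), (np.int64(243), 243), (np.int64(246), 241), (np.int64(249), 241), (np.int64(252)
[... 1326 characters left out ...]
np.int64(267), 239), (np.int64(270), 237), (np.int64(273), 239), (np.int64(276), 237), (np.int64(279), 238), (np.int64(282), 237), (np.int64(285), 238), (np.int64(288), 239), (np.int64(291), 237), (np.int64(294), 238), (np.int64(297), 238), (np.int64(300), 238), (np.int64(303), 237), (np.int64(306), 238), (np.int64(309), 238), (np.int64(312), 237), (np.int64(315), 237), (np.int64(318), 238), (np.int64(321), 239), (np.int64(324), 239), (np.int64(327), 239), (np.int64(330), 239), (np.int64(333), 238), (np.int64(336), 239), (np.int64(339), 240), (np.int64(342), 238), (np.int64(345), 240), (np.int64(348), 243), (np.int64(351), 243), (np.int64(354), 240), (np.int64(357), 232)]
crop origin 214 187
```

View pics/topc.png

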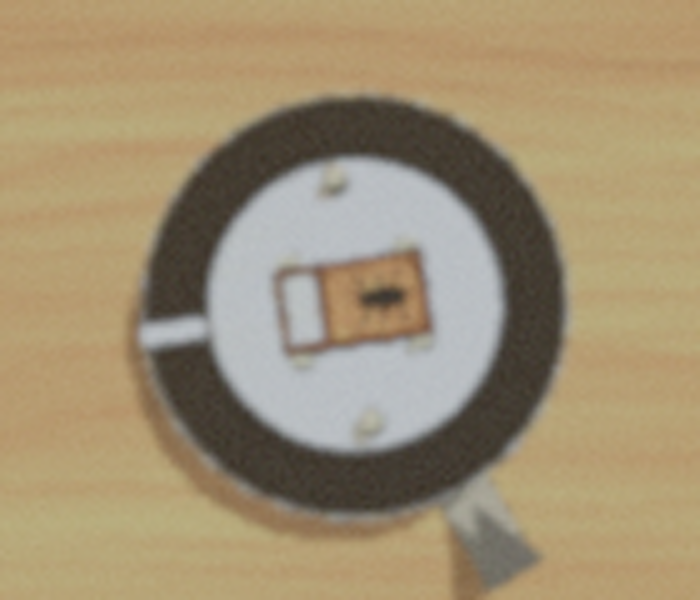

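View pics/sidec.png

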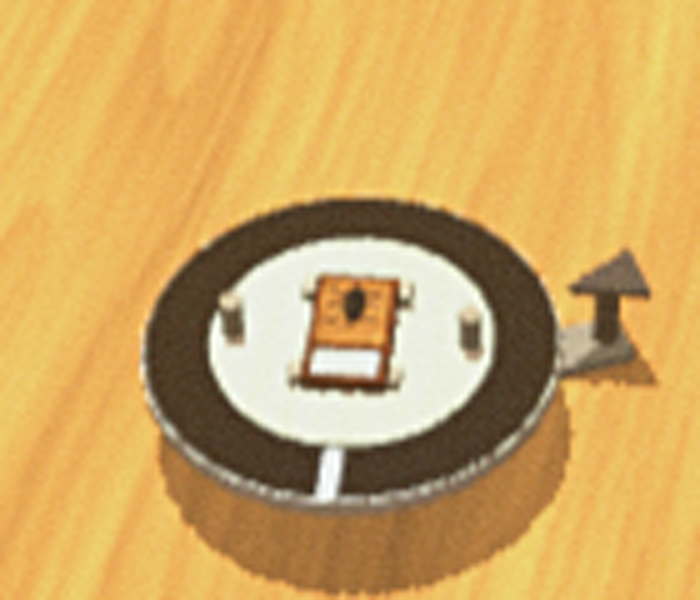

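The crops show the mark at about 97° from the axis, near top crop pixel (170,332). The pegs are at (333,180) and (368,424), and the pointer tip is near (483,513), about 212°. I'll refine the centre and these angles next.

```bash
cat >> h.py <<'E'
def circ(d,seed,R=(73,110)):
    # radial dark-band edges along rays from a seed, midpoints of both edges -> circle fit, iterated
    im=d["color"].max(2).astype(np.float32);c=np.array(seed,float)
    for it in range(4):
        I=[];O=[]
        rr=np.arange(55,128,.5)
        for a in np.radians(np.arange(0,360,4)):
            p=np.array([proj(d,[c[0]+r*np.cos(a),c[1]+r*np.sin(a),54]) for r in rr],np.float32)
            b=cv2.remap(im,p[None,:,0].copy(),p[None,:,1].copy(),cv2.INTER_LINEAR)[0]
            k=np.where(b<100)[0]
            if len(k)<40: continue
            e=np.array([np.cos(a),np.sin(a)]);I.append(c+rr[k[0]]*e)
        w=np.array(I)
        for j in range(3):
            s=np.linalg.lstsq(np.c_[2*w,np.ones(len(w))],(w**2).sum(1),rcond=None)[0];r=np.sqrt(s[2]+s[:2]@s[:2])
            e=np.hypot(*(w-s[:2]).T)-r;w=w[abs(e)<2.5]
        c=s[:2]
    return c,r,len(w)
def ringprof(d,c,Rs=(80,86,92,98,103),step=1):
    im=d["color"].max(2).astype(np.float32);A=np.arange(0,360,step);out=0
    for R in Rs:
        p=np.array([proj(d,[c[0]+R*np.cos(a),c[1]+R*np.sin(a),54]) for a in np.radians(A)],np.float32)
        out=out+cv2.remap(im,p[None,:,0].copy(),p[None,:,1].copy(),cv2.INTER_LINEAR)[0]
    return A,out/len(Rs)
def markang(d,c,**k):
    A,b=ringprof(d,c,**k);w=np.clip(b-np.median(b)-40,0,None);i=np.argmax(w)
    m=abs((A-A[i]+180)%360-180)<12
    return (A[i]+np.sum(w[m]*((A[m]-A[i]+180)%360-180))/max(w[m].sum(),1e-6))%360,b[i]
E
python3 - <<'E'
from h import *
for n in("top","side"):
    d=get_image(n);c,r,k=circ(d,(534,78));print(n,c,r,k,"mark",markang(d,c))
    # pointer wedge: dark grey, low saturation, outside the rim
    hsv=cv2.cvtColor(d["color"],cv2.COLOR_BGR2HSV);u,v=proj(d,[534-140*.85,78-140*.53,56]).astype(int)
    m=np.zeros(hsv.shape[:2],np.uint8);m[v-22:v+22,u-22:u+22]=255
    m&=cv2.inRange(hsv,(0,0,0),(180,110,150))
    ys,xs=np.where(m);q=np.array([ray(d,x,y,56)[:2] for x,y in zip(xs,ys)]);R=np.hypot(*(q-c).T)
    s=(R>122)&(R<168);print("ptr n",s.sum(),"centroid",q[s].mean(0),"ang",np.degrees(np.arctan2(*(q[s].mean(0)-c)[::-1]))%360,"R",R[s].min(),R[s].max())
for n,uv in(("top",((297,196.5),(303.7,244.5))),): pass
E
```

```text
top [534.4484566   78.91660904] 76.65979792764581 88 mark (np.float64(97.70380307785615), np.float32(190.75488))
ptr n 200 centroid [405.66632268  13.92069998] ang 206.77992418494722 R 122.46613102724291 162.4318478204188
side [533.65372172  76.44256222] 76.872307452003 81 mark (np.float64(97.59459776398243), np.float32(244.55234))
ptr n 113 centroid [404.2598918   27.92147313] ang 200.5554251949047 R 123.2054055940352 158.40087873469128
```

Run:
```python
from h import *
c=np.array([534,77.7])
for n,o,z0,P in(("top",(230,160),54,[(483,513),(540,555),(487,590)]),("side",(214,187),54,[(570,290),(628,247),(650,295)])):
    d=get_image(n);w=[ray(d,x/5-.4+o[0],y/5-.4+o[1],55.5)[:2] for x,y in P]
    m=(w[1]+w[2])/2
    for q in w+[m]: print(n,q.round(1),"R",np.hypot(*(q-c)).round(1),"ang",np.degrees(np.arctan2(*(q-c)[::-1])).round(1)%360)
d=get_image("top")
for x,y in((333,180),(368,424)): q=ray(d,x/5-.4+230,y/5-.4+160,72)[:2];print("peg",q,np.hypot(*(q-c)),np.degrees(np.arctan2(*(q-c)[::-1]))%360)
```

```text
top [427.1  15.9] R 123.4 ang 210.0
top [405.6 -12.2] R 156.7 ang 215.0
top [388.6  14.7] R 158.4 ang 203.4
top [397.1   1.3] R 156.8 ang 209.2
side [428.3  20.8] R 120.0 ang 208.3
side [403.6 -17.9] R 161.7 ang 216.2
side [386.1  15.7] R 160.4 ang 202.7
side [394.8  -1.1] R 159.9 ang 209.5
peg [594.59422015  87.77182017] 61.42557348140329 9.437280931372749
peg [471.70701561  72.06568951] 62.547272989420726 185.16825740745583
```

>>> apply_moves(commands=[0,35,34,0,8,0,70,68,0,16,0,105,102,0,24,0,140,136,0,32,0,175,170,0,40,0,210,204,0,48,0,245,238,0,56,0,280,272,0,64], newtons=20)

```text
time: 1.25
tcp_pos: [433.9, -332.4, 405.0]
orientation: [180.0, 0.0, 78.5]
contact_force: [0.6, -1.3, -0.4]
opening: 0.001
grasp_force: 0.0
```

>>> apply_moves(commands=[0,4,49,0,2,0,8,98,0,4,0,12,147,0,6,0,16,196,0,8,0,20,245,0,10,0,24,294,0,11.86,0,28,343,0,11.86,0,32.3,392,0,11.86])

```text
time: 2.05
tcp_pos: [464.7, 59.9, 405.0]
orientation: [180.0, 0.0, 90.0]
contact_force: [1.9, 0.4, -0.3]
opening: 0.003
grasp_force: 0.0
```

>>> apply_moves(commands=[0,0,42,-10,0,0,0,42,-55,0,0,0,42,-100,0,0,0,42,-130,0,0,0,42,-145,0,0,0,42,-145,0])

```text
time: 2.65
tcp_pos: [464.8, 100.0, 258.0]
orientation: [-179.8, 0.0, 90.0]
contact_force: [-0.1, -0.1, 0.7]
opening: -0.003
grasp_force: 0.0
```

Run:
```python
from h import *
o=ctrl.observe();print(o["time"],o["tcp_pos"],o["orientation"],o["contact_force"])
d=get_image("side");im=d["color"]
print(markang(d,(534,77.7)))
cv2.imwrite("pics/s1.png",cv2.resize(im[160:310,200:400],None,fx=4,fy=4,interpolation=cv2.INTER_CUBIC))
```

```text
2.65 [464.84081904  99.951215   258.04412618] [-1.79798936e+02  1.59690030e-02  9.00022075e+01] [-0.14378868 -0.10992915  0.66223297]
(np.float64(97.87210167415931), np.float32(254.9664))
```

View pics/s1.png

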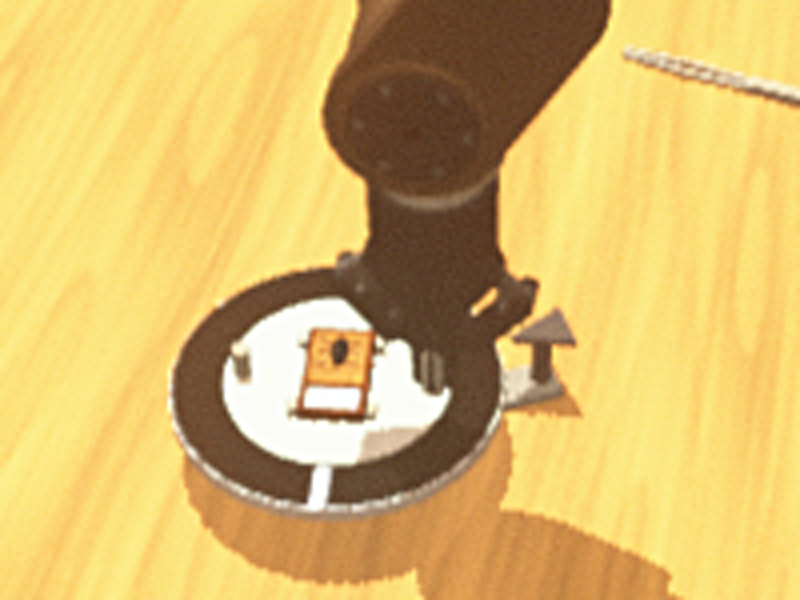

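The closed fingers stand at crop (430,370), just on the +y side of the near peg and clear of the mount. I'll lower them and then flick.

>>> apply_moves(commands=[0,4,-5,-10,0,0,4,-5,-21.7,0,0,4,-5,-21.7,0])

```text
time: 3.0
tcp_pos: [469.0, 94.7, 237.2]
orientation: [-179.9, 0.0, 90.0]
contact_force: [0.1, -0.2, 0.4]
opening: -0.001
grasp_force: 0.0
```

Run:
```python
from h import *
o=ctrl.observe();print(o["time"],o["tcp_pos"],o["contact_force"])
print(markang(get_image("side"),(534,77.7)))
```

```text
3.0 [468.96192771  94.65150964 237.15332653] [ 0.07214399 -0.15437264  0.3747042 ]
(np.float64(97.8881743871661), np.float32(254.98047))
```

>>> apply_moves(commands=[0,0,-6,0,0,0,0,-16,0,0,0,0,-32,0,0,0,0,-54,0,0,0,0,-70,35,0,0,0,-80,80,0,0,20,-95,90,0,0,50,-105,90,0])

```text
time: 3.85
tcp_pos: [518.8, -11.5, 331.1]
orientation: [179.7, 0.0, 90.0]
contact_force: [0.7, 0.8, -0.2]
opening: -0.001
grasp_force: 0.0
```

```bash
cat > track.py <<'E'
from h import *
for i in range(4):
    t=ctrl.observe()["time"];d=get_image("side");a,b=markang(d,(534,77.7));print(round(t,3),round(a,1),int(b))
print(ctrl.observe()["tcp_pos"])
E
python3 track.py
```

```text
3.85 210.2 240
3.9 219.0 241
3.95 227.7 249
4.0 236.4 253
[518.68011902 -10.63782024 327.93478628]
```

>>> apply_moves(commands=[0,8,-2,-20,0,0,15,-4,-45,0,0,15,-4,-70,0,0,15,-4,-85,0,0,15,-4,-93,0,0,15,-4,-93,0,0,15,-4,-93,0,0,15,-4,-93,0])

```text
time: 4.85
tcp_pos: [534.0, -14.0, 235.9]
orientation: [179.9, 0.0, 90.0]
contact_force: [-0.6, 0.4, -0.1]
opening: -0.001
grasp_force: 0.0
```

```bash
python3 track.py; python3 -c "
from h import *
cv2.imwrite('pics/s2.png',cv2.resize(get_image('side')['color'][160:310,200:400],None,fx=4,fy=4))"
```

```text
4.85 16.1 254
4.9 23.8 254
4.95 31.6 254
5.0 39.4 254
[534.0209344  -14.04635774 235.55691358]
```

View pics/s2.png

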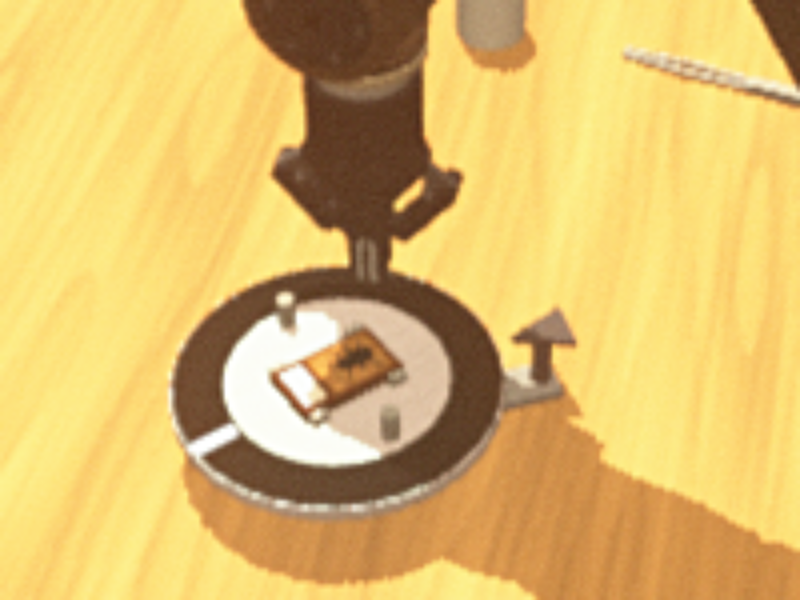

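The fingertip hovers over the back of the dark band near crop (367,275), clear of the pegs. The mark is at crop (215,440) and the disc is spinning freely.

>>> apply_moves(commands=[0,0,0,-2,0,0,0,0,-2,0,0,0,0,-2,0,0,0,0,-2,0,0,0,0,-2,0,0,0,0,-2,0,0,0,0,-2,0,0,0,0,-2,0])

```text
time: 5.9
tcp_pos: [534.0, -14.1, 233.0]
orientation: [180.0, -0.0, 90.0]
contact_force: [0.1, -0.1, 0.2]
opening: 0.0
grasp_force: 0.0
```

```bash
python3 track.py
```

```text
5.9 170.1 245
5.95 176.8 244
6.0 183.5 244
6.05 190.2 245
[534.00697548 -14.05694461 233.02305317]
```

>>> apply_moves(commands=[0,0,0,0,0,0,0,0,0,0,0,0,0,0,0,0,0,0,0,0,0,0,0,0,0,0,0,0,0,0,0,0,0,0,0,0,0,0,0,0])

```text
time: 6.9
tcp_pos: [534.0, -14.1, 233.0]
orientation: [180.0, 0.0, 90.0]
contact_force: [0.2, -0.1, 0.6]
opening: 0.002
grasp_force: 0.0
```

```bash
python3 track.py
```

```text
6.9 296.4 246
6.95 302.2 250
7.0 308.1 254
7.05 313.8 254
[534.00355228 -14.06512663 233.01796855]
```

>>> apply_moves(commands=[0,0,0,-2,0,0,0,0,-3,0,0,0,0,-4,0,0,0,0,-4.5,0,0,0,0,-4.5,0,0,0,0,-4.5,0,0,0,0,-4.5,0,0,0,0,-4.5,0])

```text
time: 7.9
tcp_pos: [534.0, -14.1, 228.6]
orientation: [180.0, 0.0, 90.0]
contact_force: [0.2, -0.5, 0.3]
opening: -0.004
grasp_force: 0.0
```

```bash
python3 track.py
```

```text
7.9 47.6 255
7.95 52.8 255
8.0 58.0 255
8.05 63.1 255
[534.01759181 -14.04250311 228.54830451]
```

>>> apply_moves(commands=[0,0,0,0,0,0,0,0,0,0,0,0,0,0,0,0,0,0,0,0,0,0,0,0,0,0,0,0,0,0,0,0,0,0,0,0,0,0,0,0])

```text
time: 8.9
tcp_pos: [534.0, -14.1, 228.5]
orientation: [180.0, 0.0, 90.0]
contact_force: [-0.4, -0.6, 0.3]
opening: 0.003
grasp_force: 0.0
```

```bash
python3 track.py
```

```text
8.9 145.1 245
8.95 149.6 244
9.0 154.1 245
9.05 158.5 245
[534.00028196 -14.06711963 228.52376379]
```

>>> apply_moves(commands=[0,0,0,0,0,0,0,0,0,0,0,0,0,0,0,0,0,0,0,0,0,0,0,-2.6,0,0,0,0,-2.8,0])

```text
time: 9.7
tcp_pos: [534.9, -14.1, 227.3]
orientation: [179.7, 0.0, 90.0]
contact_force: [-1.2, 1.5, 22.8]
opening: -0.003
grasp_force: 11.3
```

```bash
python3 track.py; python3 -c "
from h import *
o=ctrl.observe();print(o['time'],o['contact_force'],o['tcp_pos'])"
```

```text
9.7 202.6 244
9.75 202.5 243
9.8 202.5 244
9.85 202.5 243
[534.73444102 -14.05194403 227.37975005]
9.9 [-0.19263558  1.1322101  20.02432311] [534.73444102 -14.05194403 227.37975005]
```

>>> apply_moves(commands=[0,0.3,0,0.4,0,0,0.5,0,0.8,0,0,0.6,0,1.1,0,0,0.6,0,1.1,0,0,0.6,0,1.1,0])

```text
time: 10.4
tcp_pos: [534.9, -14.1, 227.4]
orientation: [179.9, 0.0, 90.0]
contact_force: [0.3, -0.0, 8.3]
opening: -0.003
grasp_force: 4.1
```

```bash
python3 track.py
python3 - <<'E'
from h import *
o=ctrl.observe();print(o['time'],o['contact_force'],o['tcp_pos'])
im=get_image("side")["color"];cv2.imwrite("pics/e1.png",cv2.resize(im[205:285,250:360],None,fx=7,fy=7,interpolation=cv2.INTER_CUBIC))
E
```

```text
10.4 202.4 243
10.45 202.4 242
10.5 202.4 243
10.55 202.4 244
[534.91759495 -14.08159987 227.43706429]
10.6 [ 0.96793374 -0.08729365  9.13568692] [534.91759495 -14.08159987 227.43706429]
```

View pics/e1.png

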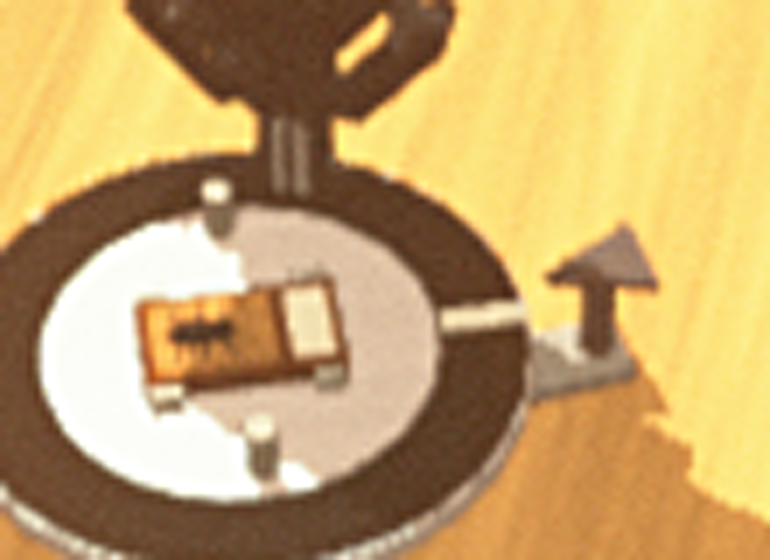

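The mark's outer end is at crop (525,313) and the pointer tip at (545,280). I'll compute the distance between them.

Run:
```python
from h import *
d=get_image("side")
m=ray(d,250+525/7-.43,205+313/7-.43,54)
for z in(54,56):
    for x,y in((545,280),(549,278)):
        p=ray(d,250+x/7-.43,205+y/7-.43,z);print(m.round(1),p.round(1),np.hypot(*(p-m)[:2]),np.degrees(np.arctan2(p[1]-77.2,p[0]-534))%360)
# mark model and angular tolerance
for a in(208,208.5,209.3,210):
    D=np.radians(a-202.4);print(a,np.sqrt(106**2+117**2-2*106*117*np.cos(D)))
```

```text
[433.2  38.   54. ] [429.1  19.3  54. ] 19.182284167859557 208.88046642400622
[433.2  38.   54. ] [427.8  17.9  54. ] 20.819375887967002 209.14905259896028
[433.2  38.   54. ] [428.7  21.3  56. ] 17.363129296110866 207.98581127647086
[433.2  38.   54. ] [427.4  19.9  56. ] 19.034516170196927 208.2684514033404
208 15.471896162095279
208.5 16.169156864845828
209.3 17.339172148116948
210 18.4089581345811
```

>>> apply_moves(commands=[0,0,0,0.2,0,0,0,0,0.4,0,0,0,0,0.4,0,0,0,0,0.4,0,0,0,0,0.4,0])

```text
time: 11.2
tcp_pos: [534.8, -14.1, 227.5]
orientation: [179.9, 0.0, 90.0]
contact_force: [0.3, -0.2, 6.3]
opening: -0.001
grasp_force: 3.0
```

Run:
```python
from h import *
print(markang(get_image("side"),(534,77.7)))
o=ctrl.observe();print(o['time'],o['contact_force'],o['tcp_pos'])
if 1.5<o['contact_force'][2]<8: print(ctrl.job_done())
```

```text
(np.float64(202.15702714772203), np.float32(243.91113))
11.25 [0.32946307 0.42284254 5.13524989] [534.75927024 -14.12954451 227.46478544]
the job is handed in; nothing more can be done
None
```

I handed the job in at 11.25 s: one flick spun the disc anticlockwise and it ran free for just over two turns. One brake then stopped it with the mark an estimated 16–19 mm from the pointer tip (limit 20 mm; one of my pixel readings gave 20.8 mm), and the fingertip is holding it there at about 5 N.

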